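# Dock the fixture pallet and lock it with the linch pin

## Task

Slide the fixture pallet with its shaft along the desk into the flared rails of the dock until it is fully home and its upright eye stands between the dock's two cheeks. Push the linch pin through both cheeks and the eye, from the side of the nearer cheek (the one facing the robot), until its head block meets that cheek, then flip the pin's sprung ring over the top of the cheeks until it snaps down past the pin's end. The shaft must stay lying in its V-block and the stylus case, marker and eraser must be left where they are.

Things in the scene. Friction and masses are not known exactly. Their poses are not given: they have to be found in the camera images.
- dock: Fixed docking station left on the desk, yawed by -0.27 to -0.09 rad. Origin on the desk under the pin hole; +y = the way the pallet travels home, +x = the way the pin is pushed. Two grey cheeks, upright plates at x = -20..-9 and 9..20 mm, y = -20..20, top z = 80 mm, each with a 17 mm hole on the line y = 0, z = 60. Base under them 128 mm wide, 10 mm thick; its front edge, y = -22, is the pallet's stop.
- dock_eye (a point): Middle of the dock's pin hole line, between the two cheeks, 60 mm above the desk; axes as the dock's.
- dock_mouth (a point): Middle of the rails' mouth, on the desk, at y = -98 mm in the dock's frame. From here two aluminium rails, 20 mm tall, run to the base with inner faces at x = +-50 mm; before it their lead-ins, also 20 mm tall, flare outward at 34 degrees over 32 mm, to 72 mm (inside) and 85 mm (outside) either side.
- pallet: Loose aluminium plate 96 (x) by 110 (y) by 12 mm, 0.5 to 0.8 kg, flat on the desk right of the dock. Origin at the centre of its underside, +y towards its eye. A steel V-block at y = 15 mm (34 by 38 mm, top z = 31) holds the shaft across it; a dark grip bar crosses its rear. Home: its axes are the dock's, origin at y = -77 mm in the dock's frame.
- pallet_eye (a point): Centre of the 19 mm hole (along x) in the pallet's upright eye, at y = 77, z = 60 mm of the pallet; on dock_eye when home. Eye plate: 12 mm thick (x = -6..6), y = 59..95, z = 30..78 mm, at the front of a 12 mm thick tongue (z = 13..32 mm). It enters the 18 mm gap between the cheeks.
- pallet_handle (a point): Centre of the pallet's grip bar, 52 mm above the desk, 38 mm behind the plate's centre: 14 mm square section, 60 mm long along the pallet's x, on two 10 mm posts at x = +-25 mm; 33 mm free under it, 34 mm free in front of it to the shaft.
- shaft: Loose grey stepped shaft, 95 mm long, 24 mm diameter, 0.16 kg, lying across the pallet in its V-block, top 48 mm above the desk. Origin under its middle, 24 mm above the desk, at y = 15 mm in the pallet's frame; its own y runs along it.
- linch_pin: Loose steel pin, 134 mm, 0.2 to 0.35 kg, on the right of the desk. x along it to the tip, z up, origin on the underside; axis 12 mm higher. Along x: dark handle -100..-44 mm, 20 wide, 24 tall, flat below; head block -44..-20, 26 wide, 24 tall, its front face meets the cheek; 14 mm round shank -20..34, last 9 mm tapered. Home: dock's axes, origin at x = 0, y = 0, z = 48 mm in the dock's frame.
- pin_tip (a point): End of the pin's shank, on its axis; at x = 34 mm, y = 0, z = 60 mm in the dock's frame when the pin is home, so that 14 mm stick out beyond the far cheek.
- pin_handle (a point): Centre of the pin's handle, on the pin's axis, 106 mm behind the tip: the place to grip it, across its 20 mm width (along the pin's y), clear of the ring.
- ring (a joint): Ring angle, rad: 1.05 = open (leaning up and forward, 60 degrees above the pin), 0 = shut (flat in line with the pin, round the cheeks). Hinge: along the pin's y, in the head block, at x = -32 mm on the pin's axis. An over-centre spring drives it from 0.52 rad to the nearer stop; about 2 N at the ring's end push it over.
- ring_end (a point): Middle of the ring's cross bar, 72 mm from its hinge. The ring is a U of 7 mm round steel wire, 62 mm between the middles of its arms, which pass outside the 40 mm wide cheeks. Shut on the seated pin, this point is at x = 40 mm, y = 0, z = 60 mm in the dock's frame, just beyond the pin's tip.
- stylus_case: Bystander: loose case with a pale lid, 28 by 88 by 18 mm, near the front left corner of the desk; origin under its centre.
- marker: Bystander: loose white marker pen with a black cap, 132 mm long, 20 mm tall, lying along the front edge of the desk, before the pallet; origin under its middle.
- eraser: Bystander: loose eraser in a blue sleeve, 21 by 45 by 13 mm, at the foot of the machine behind, between pallet and pin; origin under its centre.

How it is judged:
By the outcome, as a careful person would: the job done as asked, in the order asked, and still so for the second after the job is handed in, with the robot touching nothing.
It also fails if it takes over 72 s, if anything falls off the work surface, if the arm or the gripper's body presses on something with over 40 N, if the wrist force passes 120 N, or if a joint passes its speed limit or range.

## Robot

A 6-joint arm with a two-finger parallel gripper is mounted at the origin on a cart in front of the work surface, level with it; the furniture and walls round the work are solid. World frame = base frame: x ahead of the robot, y to its left, z up, the work surface at z = 0. Lengths are in m, angles in degrees, forces in N, time in s.
With the tool pointing down it reaches from about 0.375 to 0.9 m from the base axis. Payload 3.1 kg.
Tool frame: the origin (TCP) lies on the centre line of the jaws, within the pads' length; the fingertips stand 25 mm ahead of it and the grasp point (between the pads) lies 6 mm ahead of it; z points along the fingers, y is the line along which they close (so a half turn about z gives the same grasp; the last joint's range is limited). The gripper opens to 87 mm and grips with 3 to 60 N. Pads are 19 mm wide; open, the fingers measure 117 mm over their backs; the gripper's body (75 mm by 190 mm) begins 51 mm behind the grasp point.
Start: joints at [65.346, 30.224, 82.088, -0, 67.689, -10.227], TCP at [0.156, 0.605, 0.248] pointing down, gripper open.
Joint ranges: [-176.69, 176.69], [-43.24, 126.21], [12.49, 139.97], [-82, 262], [0, 151.66], [-163.58, 163.58]. Speed limits (degrees/s): [159.86, 159.86, 180, 180, 180, 180].

## Interface

Orientations are given as a 3x3 rotation matrix whose columns are the frame's x, y, z axes.
In Python, from rig import * gives the robot as it stands.
- The arm moves only by the tool step_arm, never from a script. Its argument "steps" is a list of rows, each a list of 7 numbers: the shift along the tool's x, y, z normalised to -1 to 1, where 1 is 0.3 m, then the turn, a rotation vector about the tool's x, y, z normalised to -1 to 1, where 1 is 45 degrees, then the gripper's target within -1 to 1 (shut at 1, half-way at 0, fully open at -1). A call has 1 to 8 rows; each row is the pose to reach, as a shift and turn from the pose commanded when the call began, along the tool's axes at that moment; what a row does not reach only later rows make up. A row lasts 1/12 s, in which the tool goes at most 41.7 mm and 7.16 degrees, less where a joint would pass 70% of its speed; a pose out of reach is approached as far as the arm can. A call with a number of a shift or a turn outside -1 to 1 is refused whole. A call with a gripper value outside its range is refused whole. The fingers move at their own pace and stop on an object; the grip force is fixed at half the most. Time passes only in rows, so rows that repeat a pose let the fingers close. It gives the time, the measured TCP pose, the force, the opening and the grip force at its end, in the units of the state.
- read_state(): the state, without advancing time (a new reading comes with each control period).
- capture(name): name is "scene" or "side" or "wrist"; returns a dict with "image" (400x640x3 uint8, red, green, blue), "vertical_fov" (degrees; the focal length in pixels is half the picture's height over the tangent of half this angle, whatever the lens; pixels are square), "cx", "cy" (the principal point, pixels), "world_from_camera" (4x4, takes a point from camera to world coordinates); the wrist camera has in their place "T_tool_cam" (4x4, takes a point from camera to tool coordinates, whose origin is the TCP and whose axes are the flange's). Camera axes: x right, y down, z forward; pixel columns grow to the right and rows downward; lengths in m; the calibration is good to about 2 mm. A picture is of the moment at which its call begins: read the wrist's pose just before it. There is no depth.
- hand_in(): hands the job in; it is judged then, once.
The state is a dict: "time_s": time; "joint_positions": joint angles; "qvel": joint speeds; "tau": joint torques, N m; "position": TCP position; "tcp_rot": TCP orientation; "force": force on the tool from outside, world axes, zero at the start; "moment": the same for the moment, N m; "opening": opening from 0.0 (shut) to 1.0 (fully open); "grasp_force": force on a finger pad.
Only numpy, scipy, OpenCV 4.12 (cv2) and the standard library are available. Lean on these libraries where they do the work, as an engineer would, in place of code of your own. Each camera call takes 0.05 s, during which the arm holds its last target. There are 200 camera calls.

## Working session

There is one attempt and no reset: what is moved stays moved. The work goes in short steps, Python scripts to look and compute and a tool call to move; the robot and the scene stay as the last step left them, time stands still between calls to the robot, and variables do not carry over. Pictures are saved under pics/ and viewed, at most 10 in all, crops included, and the job is handed in when it is done.

Besides the shell and the picture viewer there is one more tool, called after "Call:" in YAML: its name, and indented under it one key for each argument. step_arm: Moves the arm, as the interface text tells. Scaled input: -1 to 1 covers 0.3 m each way for a shift and 45 degrees each way for a turn. Its arguments: {"type":"object","properties":{"steps":{"type":"array"}},"required":["steps"]}

```bash
ls; mkdir -p pics; cat > h.py <<'E'
from rig import *
import numpy as np, cv2
def K(c):
    f=200/np.tan(np.radians(c["vertical_fov"]/2)); return f
def cap(n,fn=None):
    s=read_state(); c=capture(n)
    if n=="wrist":
        T=np.eye(4); T[:3,:3]=np.array(s["tcp_rot"]).reshape(3,3); T[:3,3]=s["position"]
        c["world_from_camera"]=T@np.array(c["T_tool_cam"])
    c["world_from_camera"]=np.array(c["world_from_camera"])
    if fn: cv2.imwrite("pics/"+fn,c["image"][:,:,::-1]); np.save("pics/"+fn+".npy",dict(W=c["world_from_camera"],f=K(c),cx=c["cx"],cy=c["cy"]),allow_pickle=True)
    return c
def load(fn): return np.load("pics/"+fn+".npy",allow_pickle=True).item()
def ray(m,u,v,z):
    d=m["W"][:3,:3]@np.array([(u-m["cx"])/m["f"],(v-m["cy"])/m["f"],1]); o=m["W"][:3,3]
    return o+d*(z-o[2])/d[2]
def proj(m,p):
    q=np.linalg.inv(m["W"])@np.append(p,1); return q[:2]/q[2]*m["f"]+[m["cx"],m["cy"]]
def totool(dp):  # world shift -> tool-axes units
    R=np.array(read_state()["tcp_rot"]).reshape(3,3); return R.T@np.array(dp)/0.3
E
python3 - <<'E'
from h import *
a=cap("scene","scene.png");b=cap("side","side.png");w=cap("wrist","wrist.png")
for n in("scene","side","wrist"):
    m=load(n+".png"); print(n,m["f"],m["cx"],m["cy"]);print(m["W"].round(3))
s=read_state();print(np.array(s["tcp_rot"]).round(3),s["position"],s["opening"],s["time_s"])
E
```

```text
pics
scene 406.1944158120171 308.9504927282811 206.0190017387426
[[-0.431 -0.683  0.59  -0.065]
 [-0.902  0.325 -0.283  0.135]
 [ 0.002 -0.654 -0.756  0.837]
 [ 0.     0.     0.     1.   ]]
side 515.7603625606143 328.14038379031444 206.49885960859098
[[ 0.899 -0.187  0.397  0.047]
 [-0.439 -0.389  0.81  -1.088]
 [ 0.003 -0.902 -0.431  0.588]
 [ 0.     0.     0.     1.   ]]
wrist 303.7869925745783 320.3887774019958 202.81416318942286
[[ 0.248  0.923  0.294  0.074]
 [ 0.969 -0.236 -0.077  0.626]
 [-0.001  0.304 -0.953  0.384]
 [ 0.     0.     0.     1.   ]]
[[-0.968  0.249 -0.001]
 [ 0.249  0.968 -0.002]
 [ 0.    -0.002 -1.   ]] [0.15548547 0.6048066  0.24676894] 1.0023590147912957 0.15
```

View pics/scene.png

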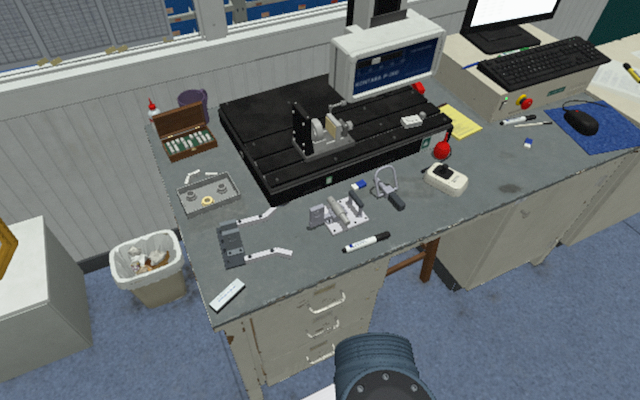

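View pics/side.png

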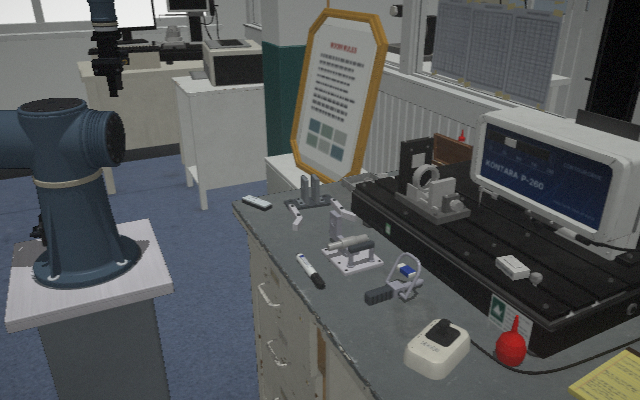

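The scene view shows the dock at about (232,245), the pallet at (340,212), the pin at (390,195), the marker at (366,242) and the case at (227,295). The side view agrees with this. Next I'll get rough positions and move the wrist camera over them.

```bash
python3 - <<'E'
from h import *
m=load("scene.png")
for n,u,v,z in [("dock cheeks",230,240,.05),("railfar end",275,210,.02),("railnear end",290,253,.02),("pallet",342,218,.012),("pinhandle",397,201,.012),("ringtop",382,170,.07),("eraser",358,185,.0),("marker",366,242,.01),("case",227,295,.01)]:
    print(n,ray(m,u,v,z).round(3))
im=cv2.imread("pics/scene.png")[165:285,200:420]
cv2.imwrite("pics/c1.png",cv2.resize(im,None,fx=3.6,fy=3.6,interpolation=cv2.INTER_CUBIC))
E
```

```text
dock cheeks [0.533 0.057 0.05 ]
railfar end [ 0.598 -0.084  0.02 ]
railnear end [ 0.456 -0.065  0.02 ]
pallet [ 0.504 -0.235  0.012]
pinhandle [ 0.492 -0.398  0.012]
ringtop [ 0.564 -0.387  0.07 ]
eraser [ 0.599 -0.339  0.   ]
marker [ 0.411 -0.253  0.01 ]
case [0.419 0.107 0.01 ]
```

View pics/c1.png

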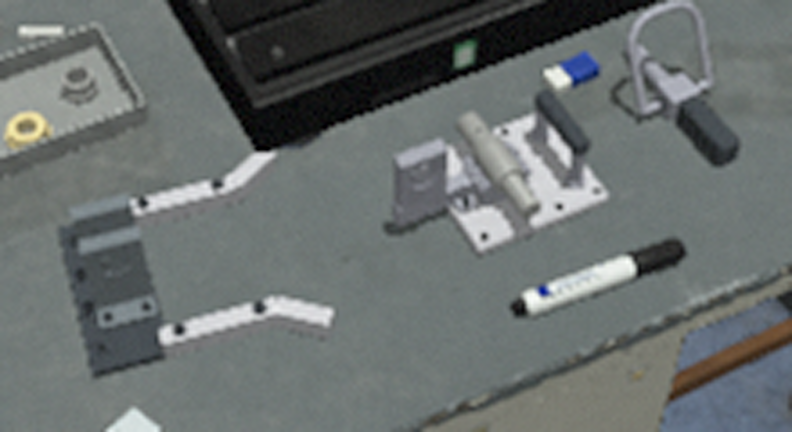

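The crop shows the dock at the left with its mouth opening right and towards the pallet. The pallet is at about (500,185) with the eye leading, and the pin is at (690,90) with its ring open. I'll move the wrist camera above the work.

Call:
step_arm:
  steps:
    - [-0.96, -0.5, 0, 0, 0, 0, -1]
    - [-0.96, -0.5, 0, 0, 0, 0, -1]
    - [-0.96, -0.5, 0, 0, 0, 0, -1]
    - [-0.96, -0.5, 0, 0, 0, 0, -1]
    - [-0.96, -0.5, 0, 0, 0, 0, -1]
    - [-0.96, -0.5, 0, 0, 0, 0, -1]
    - [-0.96, -0.5, 0, 0, 0, 0, -1]
    - [-0.96, -0.5, 0, 0, 0, 0, -1]

```text
time_s: 0.82
position: [0.3991, 0.386, 0.2474]
tcp_rot: [[-0.968, 0.25, 0.0], [0.25, 0.968, -0.001], [-0.0, -0.001, -1.0]]
force: [0.1, 0.4, -0.3]
opening: 0.998
grasp_force: 0.0
```

Call:
step_arm:
  steps:
    - [-0.4, -1, 0, 0, 0, 0, -1]
    - [-0.4, -1, 0, 0, 0, 0, -1]
    - [-0.4, -1, 0, 0, 0, 0, -1]
    - [-0.4, -1, 0, 0, 0, 0, -1]
    - [-0.4, -1, 0, 0, 0, 0, -1]
    - [-0.4, -1, 0, 0, 0, 0, -1]
    - [-0.4, -1, 0, 0, 0, 0, -1]
    - [-0.4, -1, 0, 0, 0, 0, -1]

```text
time_s: 1.48
position: [0.4387, 0.065, 0.2476]
tcp_rot: [[-0.968, 0.25, 0.0], [0.25, 0.968, -0.001], [-0.0, -0.001, -1.0]]
force: [0.8, 0.6, -1.4]
opening: 1.002
grasp_force: 0.0
```

Call:
step_arm:
  steps:
    - [-0.4, -0.8, 0, 0, 0, 0, -1]
    - [-0.4, -0.8, 0, 0, 0, 0, -1]
    - [-0.4, -0.8, 0, 0, 0, 0, -1]
    - [-0.4, -0.8, 0, 0, 0, 0, -1]
    - [-0.4, -0.8, 0, 0, 0, 0, -1]
    - [-0.4, -0.8, 0, 0, 0, 0, -1]
    - [-0.4, -0.8, 0, 0, 0, 0, -1]
    - [-0.4, -0.8, 0, 0, 0, 0, -1]

```text
time_s: 2.15
position: [0.4966, -0.1996, 0.2475]
tcp_rot: [[-0.967, 0.254, 0.002], [0.254, 0.967, -0.003], [-0.003, -0.002, -1.0]]
force: [-0.8, 0.8, 0.4]
opening: 1.002
grasp_force: 0.0
```

```bash
python3 - <<'E'
from h import *
cap("wrist","w1.png")
im=cv2.imread("pics/w1.png");cv2.imwrite("pics/w1b.png",cv2.resize(im,(800,500),interpolation=cv2.INTER_CUBIC))
s=read_state();print(np.array(s["tcp_rot"]).round(3),s["position"],s["time_s"],s["force"])
E
```

```text
[[-0.968  0.253  0.   ]
 [ 0.253  0.968  0.   ]
 [ 0.     0.    -1.   ]] [ 0.49528475 -0.19661047  0.24714233] 2.2 [-0.73154337  0.49257135 -0.11424705]
```

View pics/w1b.png

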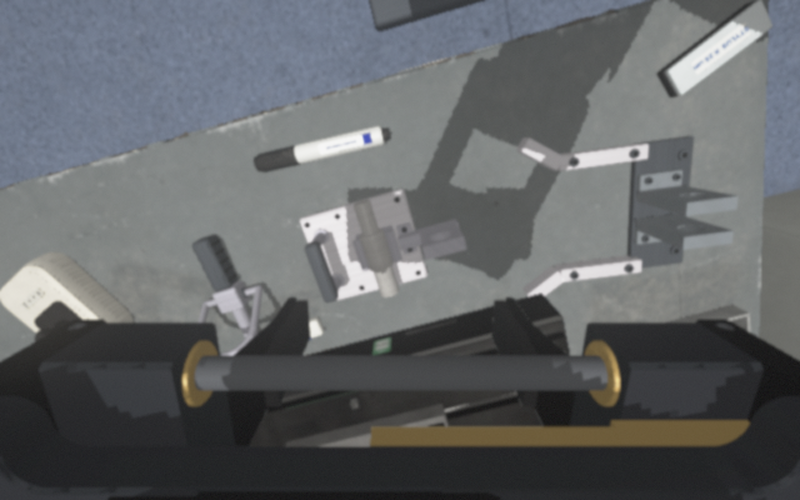

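The wrist view (in 800 px coordinates) shows the dock base edges at (634,141)–(692,137)–(684,262)–(628,268) and rail screws at (574,160), (634,153), (574,275) and (628,268). The plate corners are near (300,219), (403,190), (427,278) and (335,302). The grip bar runs (315,245)–(332,298), and the pin handle is at (208,240)–(232,290).

```bash
python3 - <<'E'
from h import *
m=load("w1.png")
P=lambda u,v,z: ray(m,u/1.25,v/1.25,z)
for n,z,L in [("base",.01,[(634,141),(692,137),(684,262),(628,268)]),("screws",.02,[(574,160),(634,153),(574,275),(628,268)]),
 ("plate",.012,[(301,219),(403,190),(427,278),(335,302)]),("bar",.059,[(317,238),(330,300)]),("pin",.024,[(208,238),(233,300)]),("pallet eye top",.078,[(405,245),(465,232)])]:
    print(n,*[P(*q,z).round(4)[:2] for q in L])
im=cv2.imread("pics/w1.png")
a=cv2.resize(im[140:250,225:385],None,fx=3.75,fy=3.75,interpolation=cv2.INTER_CUBIC)
b=cv2.resize(im[100:220,440:600],None,fx=3.75,fy=3.75,interpolation=cv2.INTER_CUBIC)
c=np.zeros((450,1200,3),np.uint8);c[:a.shape[0],:600]=a;c[:b.shape[0],600:]=b
cv2.imwrite("pics/c2.png",cv2.resize(c,(800,300),interpolation=cv2.INTER_AREA))
E
```

```text
base [0.4796 0.0332] [0.4897 0.0862] [0.6155 0.075 ] [0.6075 0.0181]
screws [ 0.4809 -0.0278] [0.4887 0.0268] [ 0.5961 -0.0413] [0.6023 0.0129]
plate [ 0.4709 -0.2954] [ 0.4687 -0.1894] [ 0.5644 -0.1881] [ 0.5664 -0.2902]
bar [ 0.4838 -0.2725] [ 0.5441 -0.2799]
pin [ 0.4641 -0.3866] [ 0.5326 -0.3884]
pallet eye top [ 0.5043 -0.1972] [ 0.506  -0.1461]
```

View pics/c2.png

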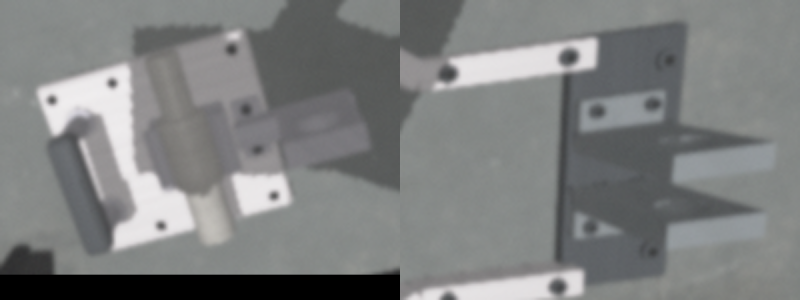

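In the c2 crop, the near cheek's top corners are (674,157), (773,141), (775,166) and (672,182). The far cheek's are (668,222), (764,207), (764,233) and (666,249). The pallet's eye top face spans (285,145)–(370,150), and the plate corners are (38,89), (244,30), (291,203) and (112,250).

```bash
python3 - <<'E'
from h import *
m=load("w1.png")
L=lambda u,v,z: ray(m,225+u/2.5,140+v/2.5,z)[:2]
R=lambda u,v,z: ray(m,440+(u-400)/2.5,100+v/2.5,z)[:2]
c=np.array([R(*q,.08) for q in [(674,157),(773,141),(775,166),(672,182),(668,222),(764,207),(764,233),(666,249)]])
print("cheeks",c.round(4).tolist())
o=c.mean(0); y=(c[[1,2,5,6]].mean(0)-c[[0,3,4,7]].mean(0)); x=c[4:].mean(0)-c[:4].mean(0)
print("dock o",o.round(4),"yaw from y",-np.arctan2(y[0],y[1]),"len",np.hypot(*y),"yaw from x",np.arctan2(x[1],x[0]),np.hypot(*x))
b=[R(*q,.01) for q in [(686,23),(664,276),(572,95),(566,262)]]; print("base",np.round(b,4))
for i,j in((0,1),(2,3)): d=b[j]-b[i]; print(np.arctan2(d[1],d[0]),np.hypot(*d))
s=[R(*q,.02) for q in [(447,74),(569,57),(558,287)]]; print("screws",np.round(s,4)); d=s[1]-s[0];print(-np.arctan2(d[0],d[1])); d=s[2]-s[1];print(np.arctan2(d[1],d[0]))
p=np.array([L(*q,.012) for q in [(38,89),(244,30),(291,203)]])
print("plate",p.round(4)); d=p[1]-p[0];print(-np.arctan2(d[0],d[1]),np.hypot(*d)); d=p[2]-p[1];print(np.arctan2(d[1],d[0]),np.hypot(*d)); print("c",(p[0]+p[2])/2)
e=np.array([L(*q,.078) for q in [(285,145),(370,125),(370,150),(288,168)]]);print("eyetop",e.round(4),e.mean(0))
bar=np.array([L(*q,.059) for q in [(48,143),(72,133),(110,246),(90,255)]]);print("bar",bar.round(4),bar.mean(0))
E
```

```text
cheeks [[0.5274, 0.0317], [0.5308, 0.0702], [0.5415, 0.0711], [0.5377, 0.0306], [0.5546, 0.0285], [0.558, 0.0669], [0.5696, 0.0669], [0.5664, 0.0273]]
dock o [0.5483 0.0491] yaw from y -0.08718247495616996 len 0.03940619239297484 yaw from x -0.1247577565980809 0.028021205418396287
base [[0.4895 0.0871]
 [0.6161 0.0729]
 [0.5097 0.033 ]
 [0.5954 0.0241]]
-0.11158708308600597 0.12738355080316313
-0.10339059372588118 0.08609421606757932
screws [[ 0.4826 -0.0284]
 [ 0.4892  0.0272]
 [ 0.6031  0.0138]]
-0.11811580339011288
-0.11713198313426539
plate [[ 0.4712 -0.2963]
 [ 0.4688 -0.1892]
 [ 0.5627 -0.188 ]]
0.022580398381904305 0.10720085628048817
0.012226325313582862 0.09392217960235934
c [ 0.51697126 -0.24216955]
eyetop [[ 0.5104 -0.1825]
 [ 0.5109 -0.1461]
 [ 0.5217 -0.1483]
 [ 0.5207 -0.1836]] [ 0.51593104 -0.16511624]
bar [[ 0.4886 -0.2852]
 [ 0.4869 -0.2733]
 [ 0.5437 -0.2736]
 [ 0.5457 -0.2841]] [ 0.51624091 -0.27902429]
```

Dock origin is about (0.549,0.049) with yaw -0.112. The pallet is at (0.517,-0.242), yaw 0.015, and its bar is at (0.516,-0.280). I'll approach the bar with the fingers half open.

Call:
step_arm:
  steps:
    - [-0.14, -0.25, 0.1, 0, 0, -0.345, 0.26]
    - [-0.14, -0.25, 0.25, 0, 0, -0.345, 0.26]
    - [-0.14, -0.25, 0.4, 0, 0, -0.345, 0.26]
    - [-0.14, -0.25, 0.4, 0, 0, -0.345, 0.26]
    - [-0.14, -0.25, 0.4, 0, 0, -0.345, 0.26]
    - [-0.14, -0.25, 0.4, 0, 0, -0.345, 0.26]
    - [-0.14, -0.25, 0.4, 0, 0, -0.345, 0.26]

```text
time_s: 2.78
position: [0.5174, -0.2763, 0.1289]
tcp_rot: [[-1.0, -0.02, 0.001], [-0.02, 1.0, -0.0], [-0.001, -0.0, -1.0]]
force: [-0.6, -0.2, 0.1]
opening: 0.55
grasp_force: 0.0
```

```bash
python3 - <<'E'
from h import *
cap("wrist","w2.png")
im=cv2.imread("pics/w2.png");cv2.imwrite("pics/w2b.png",cv2.resize(im[:320],(800,400),interpolation=cv2.INTER_CUBIC))
s=read_state();print(np.array(s["tcp_rot"]).round(3),s["position"],s["time_s"],s["opening"])
m=load("w2.png")
for n,p in dict(bar0=(.4864,-.28,.059),bar1=(.5464,-.28,.059)).items():print(n,proj(m,p)*1.25)
E
```

```text
[[-1.    -0.021  0.002]
 [-0.021  1.    -0.002]
 [-0.002 -0.002 -1.   ]] [ 0.51802365 -0.27676441  0.1299054 ] 2.8333 0.5096527702351932
bar0 [393.7440121  230.67093759]
bar1 [392.19689208 326.25182217]
```

View pics/w2b.png

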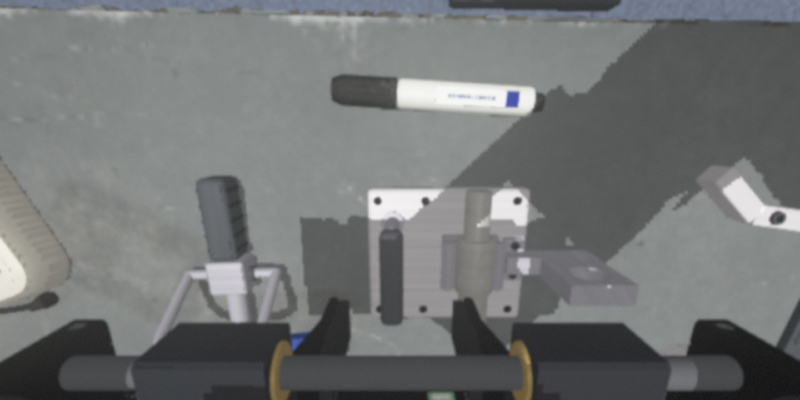

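The view confirms the bar at (391,230)–(391,325), as predicted. Now I descend and grip.

Call:
step_arm:
  steps:
    - [0, -0.01, 0, 0, 0, 0, 0.26]
    - [0, -0.01, 0.05, 0, 0, 0, 0.26]
    - [0, -0.01, 0.12, 0, 0, 0, 0.26]
    - [0, -0.01, 0.18, 0, 0, 0, 0.26]
    - [0, -0.01, 0.23, 0, 0, 0, 0.26]
    - [0, -0.01, 0.23, 0, 0, 0, 0.26]

```text
time_s: 3.33
position: [0.5166, -0.2797, 0.0582]
tcp_rot: [[-1.0, -0.02, -0.001], [-0.02, 1.0, 0.001], [0.001, 0.001, -1.0]]
force: [-1.0, 0.7, 0.3]
opening: 0.371
grasp_force: 0.0
```

Call:
step_arm:
  steps:
    - [0, 0, 0, 0, 0, 0, 1]
    - [0, 0, 0, 0, 0, 0, 1]
    - [0, 0, 0, 0, 0, 0, 1]
    - [0, 0, 0, 0, 0, 0, 1]
    - [0, 0, 0, 0, 0, 0, 1]

```text
time_s: 3.75
position: [0.5182, -0.2816, 0.0602]
tcp_rot: [[-1.0, -0.019, 0.003], [-0.019, 1.0, -0.003], [-0.003, -0.003, -1.0]]
force: [-0.7, 0.1, 6.9]
opening: 0.158
grasp_force: 30.0
```

```bash
python3 - <<'E'
from h import *
s=read_state();print(np.array(s["tcp_rot"]).round(4),s["position"],s["time_s"],s["opening"],s["force"],s["grasp_force"])
m=load("w2.png")
for q in [(199,182),(238,176),(207,262),(246,257),(210,292),(249,290)]: print(q,ray(m,q[0]/1.25,q[1]/1.25,.024 if q[1]<280 else .024).round(4)[:2])
E
```

```text
[[-0.9998 -0.0195  0.0026]
 [-0.0195  0.9998 -0.0026]
 [-0.0026 -0.0026 -1.    ]] [ 0.51815841 -0.28161539  0.06023582] 3.75 0.15794194309379098 [-0.73472186  0.09309207  6.89416976] 29.997397642582655
(199, 182) [ 0.4663 -0.4037]
(238, 176) [ 0.462  -0.3787]
(207, 262) [ 0.5197 -0.4058]
(246, 257) [ 0.5156 -0.3792]
(210, 292) [ 0.5416 -0.4067]
(249, 290) [ 0.5396 -0.3796]
```

Call:
step_arm:
  steps:
    - [-0.003, 0.02, 0, 0, 0, 0.02, 1]
    - [-0.007, 0.07, 0, 0, 0, 0.04, 1]
    - [-0.011, 0.13, 0, 0, 0, 0.07, 1]
    - [-0.015, 0.19, 0, 0, 0, 0.1, 1]
    - [-0.02, 0.25, 0, 0, 0, 0.13, 1]
    - [-0.024, 0.31, 0, 0, 0, 0.155, 1]
    - [-0.027, 0.345, 0, 0, 0, 0.167, 1]
    - [-0.027, 0.356, 0, 0, 0, 0.167, 1]

```text
time_s: 4.42
position: [0.5252, -0.1744, 0.0602]
tcp_rot: [[-0.994, 0.11, 0.005], [0.11, 0.994, -0.004], [-0.005, -0.004, -1.0]]
force: [-0.4, -6.8, 4.9]
opening: 0.158
grasp_force: 30.0
```

```bash
python3 - <<'E'
from h import *
cap("wrist","w3.png")
im=cv2.imread("pics/w3.png");cv2.imwrite("pics/w3b.png",cv2.resize(im[100:280,260:620],(800,400),interpolation=cv2.INTER_CUBIC))
s=read_state();print(np.array(s["tcp_rot"]).round(4),s["position"],s["time_s"],s["opening"],s["force"],s["grasp_force"])
E
```

```text
[[-0.9939  0.1103  0.0048]
 [ 0.1103  0.9939 -0.0037]
 [-0.0052 -0.0031 -1.    ]] [ 0.52521375 -0.17416438  0.06023166] 4.4667 0.15737293988119647 [ 1.2146324  -0.99284955  6.36292848] 29.99832423403859
```

View pics/w3b.png

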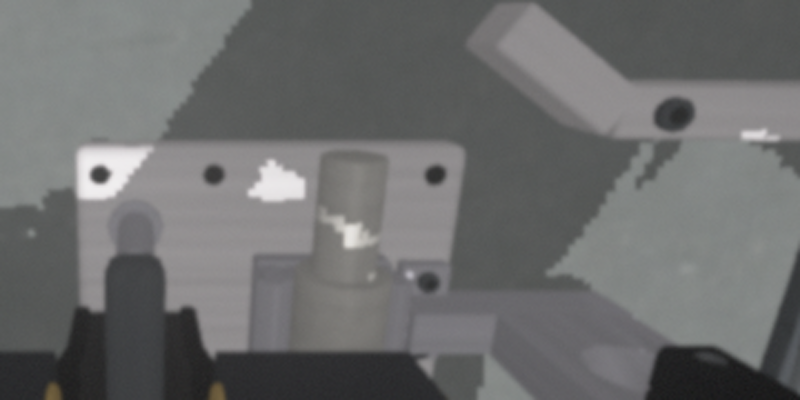

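The plate's near edge is at about row 145 (columns 80–460) and the near rail's inner top edge runs (612,137)–(800,139). Next I check the lateral offset and parallelism.

```bash
python3 - <<'E'
from h import *
m=load("w3.png")
R=lambda u,v,z: ray(m,260+u/2.2222,100+v/2.2222,z)[:2]
a=[R(90,144,.012),R(450,143,.012)]; b=[R(620,137,.02),R(795,139,.02)]
for l in(a,b): d=l[1]-l[0]; print(np.round(l,4), -np.arctan2(d[0],d[1]))
n=np.array([np.cos(.112),-np.sin(.112)])
print("plate edge x",[round(float(p@n),4) for p in a],"rail",[round(float(p@n),4) for p in b], "tool",np.array(read_state()["position"])[:2]@n, "dock o",np.array([.549,.049])@n)
E
```

```text
[[ 0.4752 -0.1807]
 [ 0.4857 -0.0818]] -0.10620279932629395
[[ 0.487  -0.041 ]
 [ 0.4926  0.0047]] -0.12054791715815612
plate edge x [0.4924, 0.4918] rail [0.4886, 0.489] tool 0.541388708392357 dock o 0.5400837363054204
```

Call:
step_arm:
  steps:
    - [0.004, 0.02, 0, 0, 0, 0, 1]
    - [0.004, 0.06, 0, 0, 0, 0, 1]
    - [0.004, 0.1, 0, 0, 0, 0, 1]
    - [0.004, 0.14, 0, 0, 0, 0, 1]
    - [0.004, 0.18, 0, 0, 0, 0, 1]
    - [0.004, 0.22, 0, 0, 0, 0, 1]
    - [0.004, 0.25, 0, 0, 0, 0, 1]
    - [0.004, 0.27, 0, 0, 0, 0, 1]

```text
time_s: 5.13
position: [0.5332, -0.0946, 0.0602]
tcp_rot: [[-0.994, 0.11, 0.005], [0.11, 0.994, -0.004], [-0.005, -0.004, -1.0]]
force: [-0.3, -7.3, 7.0]
opening: 0.158
grasp_force: 30.0
```

```bash
python3 - <<'E'
from h import *
s=read_state();p=np.array(s["position"])[:2]-[.549,.049];print(p@[.9937,-.1118],p@[.1118,.9937],s["position"],s["force"],s["moment"],s["grasp_force"])
E
```

```text
0.000333180271838448 -0.14443055436725422 [ 0.53318278 -0.09456666  0.06022331] [-0.34683152 -7.28887365  6.97345327] [-1.15590971  0.14476344  0.02952871] 30.000306023284793
```

Sliding freely with about 29 mm to go, so I'll push home.

Call:
step_arm:
  steps:
    - [0, 0.025, 0, 0, 0, 0, 1]
    - [0, 0.05, 0, 0, 0, 0, 1]
    - [0, 0.07, 0, 0, 0, 0, 1]
    - [0, 0.085, 0, 0, 0, 0, 1]
    - [0, 0.095, 0, 0, 0, 0, 1]
    - [0, 0.1, 0, 0, 0, 0, 1]
    - [0, 0.105, 0, 0, 0, 0, 1]
    - [0, 0.108, 0, 0, 0, 0, 1]

```text
time_s: 5.8
position: [0.5359, -0.066, 0.0605]
tcp_rot: [[-0.994, 0.108, 0.003], [0.108, 0.994, -0.008], [-0.004, -0.008, -1.0]]
force: [-7.0, -22.8, 9.9]
opening: 0.155
grasp_force: 30.1
```

```bash
python3 - <<'E'
from h import *
s=read_state();p=np.array(s["position"])[:2]-[.549,.049];print(p@[.9937,-.1118],p@[.1118,.9937],s["position"],s["force"],s["moment"],s["grasp_force"])
E
```

```text
-0.00017128791668468796 -0.11571805744308833 [ 0.53589171 -0.06597691  0.06045997] [ -6.95630751 -22.80789922   9.87586739] [-3.69162714  1.14457305 -0.21312675] 30.063644656911492
```

Call:
step_arm:
  steps:
    - [0, 0.004, 0, 0, 0, 0, 1]
    - [0, 0.007, 0, 0, 0, 0, 1]
    - [0, 0.007, 0, 0, 0, 0, 1]

```text
time_s: 6.05
position: [0.5358, -0.0657, 0.0608]
tcp_rot: [[-0.994, 0.108, 0.002], [0.108, 0.994, -0.01], [-0.004, -0.01, -1.0]]
force: [-7.4, -27.1, 11.2]
opening: 0.156
grasp_force: 30.1
```

Call:
step_arm:
  steps:
    - [0, -0.01, 0, 0, 0, 0, 1]
    - [0, -0.015, 0, 0, 0, 0, 0.7]
    - [0, -0.015, 0, 0, 0, 0, 0.26]
    - [0, -0.015, 0, 0, 0, 0, 0.26]
    - [0, -0.015, 0, 0, 0, 0, 0.26]
    - [0, -0.015, -0.05, 0, 0, 0, 0.26]
    - [0, -0.015, -0.15, 0, 0, 0, 0.26]
    - [0, -0.015, -0.28, 0, 0, 0, 0.26]

```text
time_s: 6.72
position: [0.532, -0.0618, 0.1408]
tcp_rot: [[-0.994, 0.111, -0.008], [0.111, 0.994, 0.003], [0.008, 0.002, -1.0]]
force: [0.9, -0.0, -0.1]
opening: 0.367
grasp_force: 0.0
```

```bash
python3 - <<'E'
from h import *
s=read_state();print(s["position"],s["force"],np.array(s["tcp_rot"]).round(3))
E
```

```text
[ 0.5320444  -0.06183285  0.14077322] [ 0.91386152 -0.02694536 -0.12700507] [[-0.994  0.111 -0.008]
 [ 0.111  0.994  0.003]
 [ 0.008  0.002 -1.   ]]
```

It stopped hard against the stop at the predicted place, and the hand came away without force. Now to the pin, with the gripper opening partway.

Call:
step_arm:
  steps:
    - [0, -0.02, -0.1, 0, 0, 0, 0]
    - [0.01, -0.15, -0.2, 0, 0, 0, 0]
    - [0.01, -0.28, -0.2, 0, 0, 0, 0]
    - [0.01, -0.42, -0.2, 0, 0, 0, 0]
    - [0.01, -0.56, -0.2, 0, 0, -0.05, 0]
    - [0.01, -0.7, -0.2, 0, 0, -0.1, 0]
    - [0.01, -0.84, -0.2, 0, 0, -0.115, 0]
    - [0.01, -0.98, -0.2, 0, 0, -0.115, 0]

```text
time_s: 7.38
position: [0.4986, -0.3506, 0.2021]
tcp_rot: [[-1.0, 0.021, -0.001], [0.021, 1.0, 0.002], [0.001, 0.002, -1.0]]
force: [1.3, -0.0, 0.5]
opening: 0.503
grasp_force: 0.0
```

Call:
step_arm:
  steps:
    - [0.01, -0.09, 0, 0, 0, 0, 0]
    - [0.01, -0.09, 0, 0, 0, 0, 0]
    - [0.01, -0.09, 0, 0, 0, 0, 0]

```text
time_s: 7.63
position: [0.495, -0.3774, 0.2017]
tcp_rot: [[-1.0, 0.024, -0.001], [0.024, 1.0, 0.002], [0.001, 0.002, -1.0]]
force: [0.6, 0.3, 0.1]
opening: 0.501
grasp_force: 0.0
```

```bash
python3 - <<'E'
from h import *
cap("wrist","w4.png")
im=cv2.imread("pics/w4.png");cv2.imwrite("pics/w4b.png",cv2.resize(im[50:300,150:550],(800,500),interpolation=cv2.INTER_CUBIC))
s=read_state();print(np.array(s["tcp_rot"]).round(4),s["position"],s["time_s"],s["opening"],s["force"])
E
```

```text
[[-0.9997  0.0224 -0.0013]
 [ 0.0224  0.9997  0.0026]
 [ 0.0014  0.0026 -1.    ]] [ 0.49511551 -0.37574614  0.20167901] 7.6833 0.4997931916379157 [-0.49446035  1.07046929  0.03403973]
```

View pics/w4b.png

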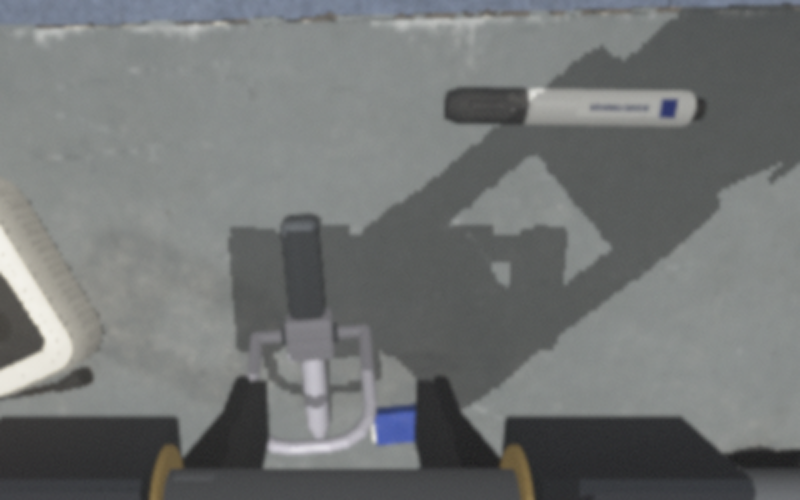

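The handle's top runs from (301,228) to (307,317) and is about 40 px wide. The head is at (310,337), the tip at (319,435), and the open ring stands over them.

```bash
python3 - <<'E'
from h import *
m=load("w4.png")
P=lambda u,v,z: ray(m,150+u/2,50+v/2,z)
a=P(301,228,.024);b=P(307,317,.024);t=P(319,436,.012);hl=P(289,337,.024);hr=P(332,337,.024)
print(a,b,t,hl,hr)
d=(t-a)[:2];print("yaw",np.arctan2(d[1],d[0]),np.hypot(*d)); d=d/np.hypot(*d); h=t[:2]-.106*d;print("handle",h)
s=read_state();print(h-s["position"][:2],totool(np.append(h-s["position"][:2],.012-.006+.006*0-s["position"][2]+0.006)))
E
```

```text
[ 0.46858395 -0.39647521  0.024     ] [ 0.51770374 -0.3953208   0.024     ] [ 0.59798476 -0.39189308  0.012     ] [ 0.52912339 -0.40573348  0.024     ] [ 0.52970174 -0.38197974  0.024     ]
yaw 0.0353956020174455 0.1294819070087925
handle [ 0.49205115 -0.39564423]
[-0.00306436 -0.01989809] [ 0.00784487 -0.06818771  0.63209926]
```

Call:
step_arm:
  steps:
    - [0.008, -0.068, 0.06, 0, 0, -0.07, 0]
    - [0.008, -0.068, 0.15, 0, 0, -0.07, 0]
    - [0.008, -0.068, 0.25, 0, 0, -0.07, 0]
    - [0.008, -0.068, 0.35, 0, 0, -0.07, 0]
    - [0.008, -0.068, 0.45, 0, 0, -0.07, 0]
    - [0.008, -0.068, 0.53, 0, 0, -0.07, 0]
    - [0.008, -0.068, 0.575, 0, 0, -0.07, 0]
    - [0.008, -0.068, 0.575, 0, 0, -0.07, 0]

```text
time_s: 8.35
position: [0.4923, -0.3939, 0.0275]
tcp_rot: [[-0.999, -0.035, -0.003], [-0.035, 0.999, 0.004], [0.003, 0.004, -1.0]]
force: [0.1, 0.5, -0.1]
opening: 0.502
grasp_force: 0.0
```

Call:
step_arm:
  steps:
    - [0, 0, 0, 0, 0, 0, 0.3]
    - [0, 0, 0, 0, 0, 0, 1]
    - [0, 0, 0, 0, 0, 0, 1]
    - [0, 0, 0, 0, 0, 0, 1]
    - [0, 0, 0, 0, 0, 0, 1]
    - [0, 0, 0, 0, 0, 0, 1]

```text
time_s: 8.85
position: [0.4932, -0.3976, 0.0313]
tcp_rot: [[-0.999, -0.033, 0.001], [-0.033, 0.999, -0.001], [-0.001, -0.001, -1.0]]
force: [-0.5, 0.6, 4.3]
opening: 0.223
grasp_force: 30.0
```

```bash
python3 - <<'E'
from h import *
s=read_state();print(np.array(s["tcp_rot"]).round(4),s["position"],s["time_s"],s["opening"],s["force"])
E
```

```text
[[-0.9994 -0.0333  0.0013]
 [-0.0333  0.9994 -0.0014]
 [-0.0013 -0.0014 -1.    ]] [ 0.49319801 -0.39760606  0.03131583] 8.85 0.22308051582305147 [-0.45058043  0.58380644  4.29210288]
```

Call:
step_arm:
  steps:
    - [0, 0, -0.03, 0, 0, 0, 1]
    - [0, 0, -0.12, 0, 0, 0, 1]
    - [0, 0, -0.25, 0, 0, 0, 1]
    - [0, 0.05, -0.38, 0, 0, 0, 1]
    - [0.02, 0.14, -0.45, 0, 0, 0.03, 1]
    - [0.04, 0.26, -0.45, 0, 0, 0.06, 1]
    - [0.06, 0.38, -0.45, 0, 0, 0.09, 1]
    - [0.08, 0.5, -0.45, 0, 0, 0.12, 1]

```text
time_s: 9.52
position: [0.4627, -0.2465, 0.1658]
tcp_rot: [[-0.998, 0.063, 0.0], [0.063, 0.998, -0.0], [-0.0, -0.0, -1.0]]
force: [1.0, 0.6, -3.4]
opening: 0.226
grasp_force: 30.0
```

Call:
step_arm:
  steps:
    - [0.02, 0.12, 0, 0, 0, 0.03, 1]
    - [0.05, 0.24, 0, 0, 0, 0.065, 1]
    - [0.08, 0.36, 0, 0, 0, 0.065, 1]
    - [0.11, 0.48, 0, 0, 0, 0.065, 1]
    - [0.13, 0.6, 0, 0, 0, 0.065, 1]
    - [0.13, 0.72, 0, 0, 0, 0.065, 1]
    - [0.13, 0.8, 0, 0, 0, 0.065, 1]
    - [0.13, 0.84, 0, 0, 0, 0.065, 1]

```text
time_s: 10.18
position: [0.4386, 0.0089, 0.1653]
tcp_rot: [[-0.994, 0.109, -0.002], [0.109, 0.994, 0.001], [0.002, 0.001, -1.0]]
force: [0.1, -0.7, -3.0]
opening: 0.224
grasp_force: 30.0
```

Call:
step_arm:
  steps:
    - [0.03, 0.1, 0, 0, 0, 0, 1]
    - [0.06, 0.19, 0, 0, 0, 0, 1]
    - [0.06, 0.19, 0, 0, 0, 0, 1]

```text
time_s: 10.43
position: [0.4253, 0.0684, 0.165]
tcp_rot: [[-0.994, 0.108, -0.005], [0.108, 0.994, 0.002], [0.005, 0.001, -1.0]]
force: [-1.9, -0.5, -3.1]
opening: 0.227
grasp_force: 30.0
```

```bash
python3 - <<'E'
from h import *
cap("wrist","w5.png");cap("side","s5.png")
s=read_state();print(np.array(s["tcp_rot"]).round(4),s["position"],s["time_s"],s["opening"],s["force"])
p=np.array(s["position"])[:2]-[.549,.049];print(p@[.9937,-.1118],p@[.1118,.9937])
a=cv2.resize(cv2.imread("pics/w5.png"),(800,500));m=load("s5.png")
u,v=proj(m,(.53,.04,.09));print(u,v);u,v=int(u),int(v)
b=cv2.resize(cv2.imread("pics/s5.png")[max(v-60,0):v+60,u-120:u+120],(800,400),interpolation=cv2.INTER_CUBIC)
cv2.imwrite("pics/j5.png",cv2.resize(np.vstack([a[120:420],b[:300]]),(800,600)))
E
```

```text
[[-9.94e-01  1.09e-01 -6.00e-04]
 [ 1.09e-01  9.94e-01 -2.00e-04]
 [ 6.00e-04 -3.00e-04 -1.00e+00]] [0.42791829 0.06540923 0.16519461] 10.5333 0.22622227285326463 [ 1.06435451  0.32494369 -2.16674621]
-0.12215344713276281 0.0027689181930455335
303.64534083541395 175.4634983543881
```

View pics/j5.png

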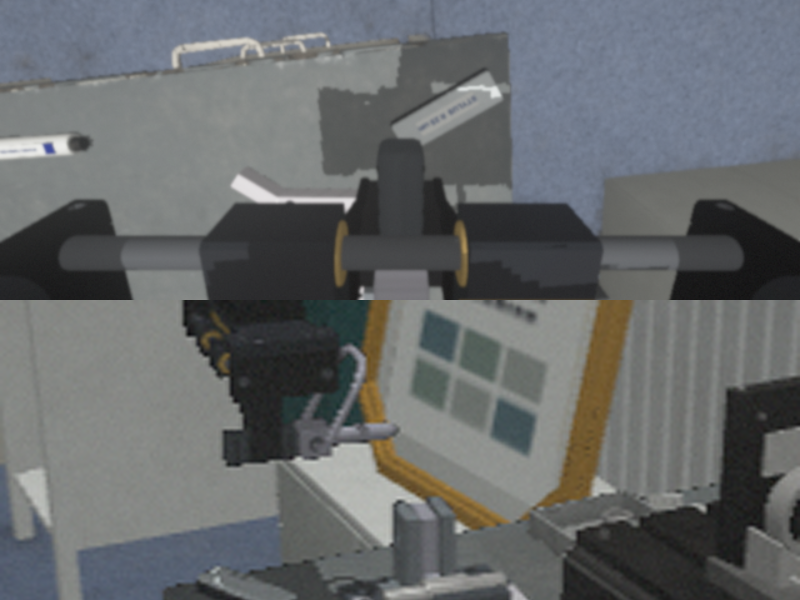

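The pin is held level behind the cheeks: its tip is at (397,430) and the cheek tops at about (393–455, 500–515) in the joined picture. The case and marker are untouched. Next I compute the pin's height from the side view.

```bash
python3 - <<'E'
from h import *
m=load("s5.png"); xd=np.array([.9937,-.1118,0]);yd=np.array([.1118,.9937,0]);o=np.array([.549,.049,0])
J=lambda p: np.round((proj(m,p)-[183,115])*3.3333+[0,300],1)
D=lambda x,y,z:o+xd*x+yd*y+np.array([0,0,z])
for x,y in[(-20,-20),(-9,-20),(-20,20),(9,-20),(20,-20),(20,20)]: print("cheek top",x,y,J(D(x/1e3,y/1e3,.08)))
def plane(u,v,yy):
    u=183+u/3.3333;v=115+(v-300)/3.3333
    d=m["W"][:3,:3]@np.array([(u-m["cx"])/m["f"],(v-m["cy"])/m["f"],1]);c=m["W"][:3,3]
    t=((o+yd*yy-c)@yd)/(d@yd);p=c+t*d;return (p-o)@xd,p[2]
print("tip",plane(397,430,.0028),"shank back",plane(345,434,.0028),"handle c",plane(240,447,.0028-.01))
for fn in("s5.png",):
    im=cv2.imread("pics/"+fn); g=cv2.cvtColor(im,cv2.COLOR_BGR2GRAY)
    print(g[140:168:1,[285,290,295]].T)
    print(g[170:186,[304,306,308,314,316]].T)
E
```

```text
cheek top -20 -20 [403.2 518.2]
cheek top -9 -20 [416.9 516.3]
cheek top -20 20 [388.1 499.6]
cheek top 9 -20 [439.1 513.4]
cheek top 20 -20 [452.6 511.6]
cheek top 20 20 [436.5 493.4]
tip (np.float64(-0.016740499004421573), np.float64(0.14326300373588152)) shank back (np.float64(-0.057681469954527255), np.float64(0.144873392891965)) handle c (np.float64(-0.14008525627901125), np.float64(0.14792406664972657))
[[ 51  51  54  55  52  52  74  85 140 121 112  98  84 124 134 123  98  91
  178 178 180 181 180 177 180 181 184 182]
 [127 109  98  77  70  68  57  56  54  54  56  55  98  92 123 108  91  78
  180 182 179 183 183 178 180 183 180 181]
 [121 116 116 115 105 108  99 100 100 104 111 112 149 141 123 101  89 104
  106  96 100  97 117 135 152 163 164 180]]
[[ 88 117 173 182 185 133 108 115 115 116 102  78  76  77  73  76]
 [ 81  82  96 175 182 180 125 103 110 117 117  85  87  80  86  84]
 [ 93  83  89  79 165 180 146 143 135 126 112  85  88  83  86  83]
 [109 102 112 101 106 111 110 116  95  83  85  84  82  87  89  86]
 [120 119  99 110 109  90 100 117 116 106  81  84  86  83  85  84]]
```

Call:
step_arm:
  steps:
    - [0.03, -0.005, 0, 0, 0, 0.004, 1]
    - [0.07, -0.01, 0, 0, 0, 0.004, 1]
    - [0.09, -0.01, 0.02, 0, 0, 0.004, 1]
    - [0.09, -0.01, 0.09, 0, 0, 0.004, 1]
    - [0.09, -0.01, 0.17, 0, 0, 0.004, 1]
    - [0.09, -0.01, 0.24, 0, 0, 0.004, 1]
    - [0.09, -0.01, 0.285, 0, 0, 0.004, 1]
    - [0.09, -0.01, 0.285, 0, 0, 0.004, 1]

```text
time_s: 11.2
position: [0.4002, 0.0635, 0.0777]
tcp_rot: [[-0.993, 0.117, -0.005], [0.117, 0.993, 0.0], [0.005, -0.0, -1.0]]
force: [-0.4, 0.7, -1.5]
opening: 0.231
grasp_force: 30.0
```

```bash
python3 - <<'E'
from h import *
cap("side","s6.png");cap("scene","sc6.png");cap("wrist","w6.png")
s=read_state();print(np.array(s["tcp_rot"]).round(4),s["position"],s["time_s"],s["opening"],s["force"])
p=np.array(s["position"])[:2]-[.549,.049];print(p@[.9937,-.1118],p@[.1118,.9937])
xd=np.array([.9937,-.1118,0]);yd=np.array([.1118,.9937,0]);o=np.array([.549,.049,0])
for f in("s6.png","sc6.png"):
    m=load(f)
    for x in(-.06,-.043,0): print(f,x,proj(m,o+xd*x+[0,0,.06]).round(1))
a=cv2.imread("pics/s6.png");m=load("s6.png");u,v=proj(m,o+xd*-.04+[0,0,.06]).astype(int);a=cv2.resize(a[v-35:v+40,u-50:u+50],(800,600),interpolation=cv2.INTER_CUBIC)
b=cv2.imread("pics/sc6.png");m=load("sc6.png");u2,v2=proj(m,o+xd*-.04+[0,0,.06]).astype(int);b=cv2.resize(b[v2-37:v2+38,u2-50:u2+50],(800,600),interpolation=cv2.INTER_CUBIC)
print(u,v,u2,v2);cv2.imwrite("pics/j6.png",cv2.resize(np.hstack([a,b]),(800,300)))
E
```

```text
[[-9.932e-01  1.164e-01  5.000e-04]
 [ 1.164e-01  9.932e-01 -1.000e-04]
 [-5.000e-04 -1.000e-04 -1.000e+00]] [0.40182995 0.06383423 0.07998459] 11.35 0.23081026088251627 [ 0.13615059  0.07181532 -2.52847409]
-0.14790134956462772 -0.0017128343106270266
s6.png -0.06 [287.  186.7]
s6.png -0.043 [293.3 185.9]
s6.png 0 [309.1 183.8]
sc6.png -0.06 [235.7 251.1]
sc6.png -0.043 [234.1 245.4]
sc6.png 0 [230.3 231.5]
294 185 233 244
```

```bash
python3 - <<'E'
from h import *
g=cv2.imread("pics/s6.png");
for u in range(278,298,2): print(u,[int(x) for x in g[178:196,u].mean(1)])
g=cv2.imread("pics/sc6.png");print()
for v in range(236,256,2): print(v,[int(x) for x in g[v,222:248].mean(1)])
E
```

```text
278 [97, 98, 111, 133, 121, 115, 97, 95, 77, 140, 145, 136, 110, 88, 89, 103, 103, 102]
280 [131, 117, 102, 98, 85, 101, 101, 99, 100, 150, 158, 126, 102, 91, 92, 102, 102, 100]
282 [107, 106, 101, 101, 104, 101, 100, 100, 90, 140, 134, 117, 100, 88, 100, 99, 103, 104]
284 [105, 135, 123, 102, 104, 103, 102, 102, 83, 126, 99, 98, 92, 90, 101, 100, 105, 104]
286 [133, 115, 106, 138, 120, 103, 101, 102, 153, 130, 139, 112, 95, 91, 101, 100, 104, 105]
288 [185, 158, 130, 117, 109, 133, 119, 100, 149, 150, 132, 108, 90, 95, 101, 102, 103, 104]
290 [184, 184, 183, 154, 126, 116, 112, 141, 152, 144, 129, 104, 92, 102, 100, 103, 104, 105]
292 [182, 185, 183, 182, 185, 151, 123, 114, 115, 139, 111, 87, 94, 102, 104, 104, 103, 102]
294 [185, 184, 183, 181, 181, 183, 183, 148, 121, 111, 115, 110, 102, 102, 103, 102, 108, 103]
296 [183, 187, 181, 185, 185, 185, 185, 187, 177, 143, 120, 89, 104, 105, 105, 103, 102, 105]

236 [72, 68, 67, 70, 68, 67, 68, 69, 71, 72, 74, 72, 75, 75, 76, 72, 72, 73, 65, 68, 61, 56, 80, 105, 118, 115]
238 [68, 71, 72, 74, 72, 74, 74, 74, 74, 74, 71, 72, 68, 67, 67, 
[... 275 characters left out ...]
, 114, 118, 88, 37]
244 [90, 88, 93, 98, 109, 113, 112, 114, 113, 114, 108, 105, 102, 94, 91, 74, 66, 90, 114, 122, 122, 115, 78, 26, 22, 16]
246 [67, 95, 112, 117, 116, 111, 110, 105, 110, 107, 107, 111, 121, 125, 141, 145, 133, 116, 86, 38, 9, 15, 17, 21, 18, 19]
248 [11, 18, 14, 18, 25, 33, 69, 87, 85, 85, 84, 74, 59, 62, 43, 18, 14, 17, 12, 8, 16, 15, 24, 19, 18, 17]
250 [22, 17, 21, 18, 22, 15, 22, 23, 17, 22, 19, 20, 17, 22, 21, 19, 15, 22, 23, 16, 14, 21, 21, 19, 21, 21]
252 [26, 20, 18, 20, 18, 17, 15, 17, 20, 18, 20, 20, 24, 25, 19, 23, 21, 21, 18, 20, 21, 22, 21, 20, 22, 26]
254 [40, 48, 52, 45, 37, 25, 25, 20, 23, 19, 25, 20, 20, 23, 23, 26, 17, 20, 20, 19, 22, 20, 17, 26, 13, 23]
```

```bash
python3 - <<'E'
from h import *
cap("side","s7.png");s=read_state();print(s["position"])
m=load("s7.png");g=cv2.imread("pics/s7.png")
xd=np.array([.9937,-.1118,0]);yd=np.array([.1118,.9937,0]);o=np.array([.549,.049,0])
for x in(-.07,-.055):
  for z in(.053,.06,.067): print(x,z,proj(m,o+xd*x+yd*-.002+[0,0,z]).round(2))
for u in range(276,296,2): print(u,[int(x) for x in g[178:196,u].mean(1)])
E
```

```text
[0.40211146 0.06399035 0.08029833]
-0.07 0.053 [283.5  190.04]
-0.07 0.06 [283.41 187.55]
-0.07 0.067 [283.31 185.04]
-0.055 0.053 [289.12 189.27]
-0.055 0.06 [289.04 186.79]
-0.055 0.067 [288.96 184.29]
276 [101, 99, 97, 96, 99, 112, 107, 128, 119, 111, 104, 103, 93, 64, 94, 100, 104, 102]
278 [91, 115, 95, 128, 120, 113, 91, 96, 129, 160, 134, 107, 90, 71, 82, 99, 103, 103]
280 [125, 114, 98, 96, 81, 103, 100, 101, 152, 153, 127, 99, 90, 97, 87, 102, 100, 103]
282 [103, 107, 102, 106, 102, 103, 100, 67, 139, 137, 116, 97, 91, 98, 100, 103, 99, 106]
284 [106, 136, 121, 104, 102, 100, 102, 93, 92, 99, 98, 94, 63, 68, 101, 100, 105, 105]
286 [132, 119, 104, 135, 117, 100, 102, 150, 155, 135, 104, 91, 100, 98, 103, 101, 102, 103]
288 [186, 159, 124, 115, 109, 132, 117, 158, 150, 126, 106, 91, 102, 103, 103, 104, 105, 107]
290 [184, 185, 185, 153, 124, 115, 88, 156, 146, 122, 105, 84, 66, 100, 102, 102, 100, 104]
292 [183, 184, 184, 184, 186, 152, 123, 156, 138, 111, 82, 98, 101, 104, 100, 103, 102, 104]
294 [185, 186, 184, 184, 184, 186, 184, 123, 107, 93, 116, 111, 101, 103, 102, 103, 104, 102]
```

Call:
step_arm:
  steps:
    - [-0.02, 0.004, 0, 0, 0, -0.005, 1]
    - [-0.045, 0.004, 0, 0, 0, -0.005, 1]
    - [-0.065, 0.004, 0, 0, 0, -0.005, 1]
    - [-0.075, 0.004, 0, 0, 0, -0.005, 1]
    - [-0.085, 0.004, 0, 0, 0, -0.005, 1]
    - [-0.095, 0.004, 0, 0, 0, -0.005, 1]
    - [-0.105, 0.004, 0, 0, 0, -0.005, 1]
    - [-0.105, 0.004, 0, 0, 0, -0.005, 1]

```text
time_s: 12.07
position: [0.4338, 0.0621, 0.0795]
tcp_rot: [[-0.994, 0.111, 0.001], [0.111, 0.994, -0.0], [-0.001, -0.0, -1.0]]
force: [-0.2, 0.3, -3.7]
opening: 0.225
grasp_force: 30.0
```

```bash
cat >> h.py <<'E'
def st():
    s=read_state();p=np.array(s["position"])[:2]-[.549,.049];R=np.array(s["tcp_rot"])
    print("dock",(p@[.9937,-.1118]).round(4),(p@[.1118,.9937]).round(4),"z",round(s["position"][2],4),"yaw",np.arctan2(-R[0,1],R[1,1]).round(4),"F",np.round(s["force"],1),"M",np.round(s["moment"],2),"t",s["time_s"],"tz",R[:,2].round(3),"op",s["opening"])
E
python3 -c "
from h import *
st()"
```

```text
dock -0.116 0.0001 z 0.0795 yaw -0.1112 F [-0.2  0.3 -3.7] M [ 0.02  0.08 -0.01] t 12.0667 tz [ 0.001 -0.    -1.   ] op 0.22518701237305283
```

The tip is through the near cheek with no force on it. Continuing.

Call:
step_arm:
  steps:
    - [-0.015, 0, 0, 0, 0, 0, 1]
    - [-0.03, 0, 0, 0, 0, 0, 1]
    - [-0.045, 0, 0, 0, 0, 0, 1]
    - [-0.06, 0, 0, 0, 0, 0, 1]
    - [-0.075, 0, 0, 0, 0, 0, 1]
    - [-0.085, 0, 0, 0, 0, 0, 1]
    - [-0.095, 0, 0, 0, 0, 0, 1]
    - [-0.095, 0, 0, 0, 0, 0, 1]

```text
time_s: 12.73
position: [0.4623, 0.0589, 0.0796]
tcp_rot: [[-0.994, 0.111, 0.002], [0.111, 0.994, -0.0], [-0.002, -0.0, -1.0]]
force: [0.4, -0.2, -2.6]
opening: 0.228
grasp_force: 30.0
```

```bash
python3 -c "
from h import *
st()"
```

```text
dock -0.0872 0.0001 z 0.0796 yaw -0.1112 F [ 0.4 -0.2 -2.6] M [-0.07 -0.03 -0.02] t 12.7333 tz [ 0.002 -0.    -1.   ] op 0.22845141513933553
```

Call:
step_arm:
  steps:
    - [-0.015, 0, 0, 0, 0, 0, 1]
    - [-0.03, 0, 0, 0, 0, 0, 1]
    - [-0.04, 0, 0, 0, 0, 0, 1]
    - [-0.046, 0, 0, 0, 0, 0, 1]
    - [-0.05, 0, 0, 0, 0, 0, 1]
    - [-0.053, 0, 0, 0, 0, 0, 1]
    - [-0.056, 0, 0, 0, 0, 0, 1]
    - [-0.056, 0, 0, 0, 0, 0, 1]

```text
time_s: 13.4
position: [0.4779, 0.0571, 0.0795]
tcp_rot: [[-0.994, 0.111, -0.0], [0.111, 0.994, -0.0], [0.0, -0.0, -1.0]]
force: [-0.2, -1.9, -3.0]
opening: 0.229
grasp_force: 30.0
```

```bash
python3 -c "
from h import *
st()"
```

```text
dock -0.0715 0.0001 z 0.0795 yaw -0.1112 F [-0.2 -1.9 -3. ] M [-0.3   0.2  -0.18] t 13.4 tz [-0. -0. -1.] op 0.2294978041963075
```

Call:
step_arm:
  steps:
    - [-0.006, 0, 0, 0, 0, 0, 1]
    - [-0.012, 0, 0, 0, 0, 0, 1]
    - [-0.018, 0, 0, 0, 0, 0, 1]
    - [-0.018, 0, 0, 0, 0, 0, 1]

```text
time_s: 13.73
position: [0.4789, 0.0572, 0.0792]
tcp_rot: [[-0.994, 0.111, -0.01], [0.111, 0.994, 0.001], [0.01, 0.0, -1.0]]
force: [-8.1, -0.8, 1.2]
opening: 0.227
grasp_force: 30.0
```

```bash
python3 -c "
from h import *
st()"
```

```text
dock -0.0706 0.0003 z 0.0792 yaw -0.1111 F [-8.1 -0.8  1.2] M [-0.24  1.08 -0.23] t 13.7333 tz [-0.01   0.001 -1.   ] op 0.22746700308950696
```

The head has met the cheek: motion stopped at -0.0706 with the force rising. I'll press a little more, then relax, release and retreat upward.

Call:
step_arm:
  steps:
    - [-0.006, 0, 0, 0, 0, 0, 1]
    - [-0.01, 0, 0, 0, 0, 0, 1]
    - [-0.01, 0, 0, 0, 0, 0, 1]

```text
time_s: 13.98
position: [0.4791, 0.0573, 0.0789]
tcp_rot: [[-0.994, 0.111, -0.016], [0.111, 0.994, 0.002], [0.016, 0.0, -1.0]]
force: [-12.2, -0.5, 3.4]
opening: 0.23
grasp_force: 30.0
```

Call:
step_arm:
  steps:
    - [0.004, 0, 0, 0, 0, 0, 1]
    - [0.015, 0, 0, 0, 0, 0, 0.5]
    - [0.015, 0, 0, 0, 0, 0, 0.1]
    - [0.015, 0, 0, 0, 0, 0, 0]
    - [0.015, 0, 0, 0, 0, 0, 0]
    - [0.015, 0, 0, 0, 0, 0, 0]

```text
time_s: 14.48
position: [0.4832, 0.0566, 0.0799]
tcp_rot: [[-0.994, 0.111, 0.003], [0.111, 0.994, -0.0], [-0.003, 0.0, -1.0]]
force: [-0.5, 0.5, -0.0]
opening: 0.454
grasp_force: 0.0
```

```bash
python3 -c "
from h import *
st()"
```

```text
dock -0.0662 0.0002 z 0.0799 yaw -0.1111 F [-0.5  0.5 -0. ] M [-0.06 -0.03  0.01] t 14.4833 tz [ 0.003 -0.    -1.   ] op 0.45350020551847253
```

Call:
step_arm:
  steps:
    - [0.015, 0, 0, 0, 0, 0, 0]
    - [0.015, 0, -0.06, 0, 0, 0, 0]
    - [0.015, 0, -0.18, 0, 0, 0, 0]
    - [0.01, 0, -0.3, 0, 0, 0, 1]
    - [0, 0, -0.4, 0, 0, 0, 1]
    - [-0.08, 0, -0.46, 0, 0, 0, 1]
    - [-0.17, 0, -0.46, 0, 0, 0, 1]
    - [-0.17, 0, -0.46, 0, 0, 0, 1]

```text
time_s: 15.15
position: [0.5391, 0.05, 0.2203]
tcp_rot: [[-0.994, 0.111, 0.013], [0.111, 0.994, -0.002], [-0.013, -0.0, -1.0]]
force: [0.6, 0.5, 0.4]
opening: 0.21
grasp_force: 0.0
```

```bash
python3 - <<'E'
from h import *
cap("side","s8.png");cap("scene","sc8.png");st()
o=np.array([.549,.049,0]);xd=np.array([.9937,-.1118,0])
out=[]
for f,k in(("s8.png",(320,185)),("sc8.png",(238,235))):
    a=cv2.imread("pics/"+f);m=load(f);u,v=k;out.append(cv2.resize(a[v-65:v+65,u-65:u+65],(400,400),interpolation=cv2.INTER_CUBIC))
    for n,x,z in(("ringend",.004,.122),("hinge",-.032,.06),("tip",.034,.06)): print(f,n,((proj(m,o+xd*x+[0,0,z])-[u-65,v-65])*400/130).round(0))
cv2.imwrite("pics/j8.png",np.hstack(out))
E
```

```text
dock -0.0164 0.0001 z 0.2175 yaw -0.1114 F [-0.8  1.1  0.4] M [0.02 0.02 0.01] t 15.25 tz [ 0.  0. -1.] op 0.118920356701204
s8.png ringend [170. 127.]
s8.png hinge [130. 201.]
s8.png tip [204. 191.]
sc8.png ringend [163. 135.]
sc8.png hinge [185. 221.]
sc8.png tip [167. 157.]
```

View pics/j8.png

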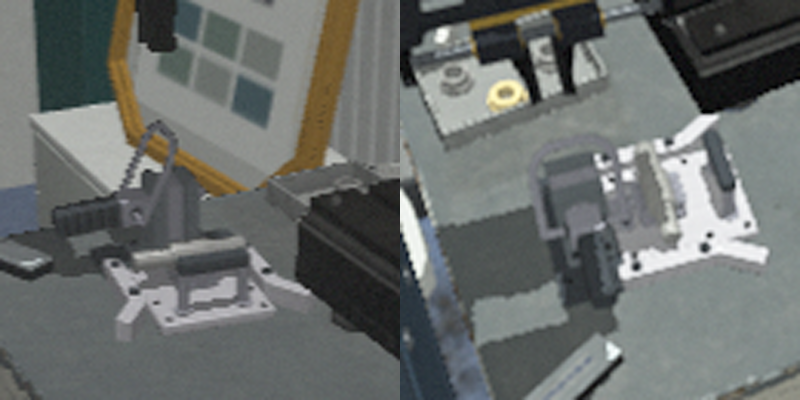

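The pin is seated with its handle at the left and the ring open over the cheeks, its bar at about (165,125). The pallet is home and the shaft is in its V. Now I'll lower the closed fingers behind the ring bar, inside the U.

Call:
step_arm:
  steps:
    - [0.025, 0, 0, 0, 0, 0, 1]
    - [0.025, 0, 0.06, 0, 0, 0, 1]
    - [0.025, 0, 0.13, 0, 0, 0, 1]
    - [0.025, 0, 0.2, 0, 0, 0, 1]
    - [0.025, 0, 0.27, 0, 0, 0, 1]
    - [0.025, 0, 0.32, 0, 0, 0, 1]
    - [0.025, 0, 0.34, 0, 0, 0, 1]
    - [0.025, 0, 0.34, 0, 0, 0, 1]

```text
time_s: 15.92
position: [0.5221, 0.0523, 0.1138]
tcp_rot: [[-0.994, 0.111, -0.006], [0.111, 0.994, 0.001], [0.006, 0.0, -1.0]]
force: [-0.2, -0.3, -0.1]
opening: 0.006
grasp_force: 0.0
```

```bash
python3 -c "
from h import *
st()"
```

```text
dock -0.0271 0.0003 z 0.1138 yaw -0.1111 F [-0.2 -0.3 -0.1] M [0.03 0.01 0.01] t 15.9167 tz [-0.006  0.001 -1.   ] op 0.006147743404202213
```

Call:
step_arm:
  steps:
    - [-0.03, 0, 0, 0, 0, 0, 1]
    - [-0.06, 0, 0, 0, 0, 0, 1]
    - [-0.085, 0, 0, 0, 0, 0, 1]
    - [-0.105, 0, 0, 0, 0, 0, 1]
    - [-0.12, 0, 0, 0, 0, 0, 1]
    - [-0.135, 0, 0, 0, 0, 0, 1]

```text
time_s: 16.42
position: [0.5612, 0.0479, 0.1142]
tcp_rot: [[-0.994, 0.111, -0.012], [0.111, 0.994, 0.001], [0.012, -0.0, -1.0]]
force: [-9.9, 0.3, -7.1]
opening: 0.001
grasp_force: 5.1
```

Call:
step_arm:
  steps:
    - [-0.01, 0, 0, 0, 0, 0, 1]
    - [-0.02, 0, 0, 0, 0, 0, 1]
    - [-0.03, 0, 0, 0, 0, 0, 1]
    - [-0.035, 0, 0, 0, 0, 0, 1]

```text
time_s: 16.75
position: [0.5643, 0.0476, 0.1114]
tcp_rot: [[-0.994, 0.11, -0.029], [0.11, 0.994, 0.003], [0.029, -0.0, -1.0]]
force: [-16.0, -0.0, -10.2]
opening: 0.004
grasp_force: 8.0
```

```bash
python3 - <<'E'
from h import *
st();cap("side","s9.png")
m=load("s9.png");m8=load("s8.png");a=cv2.imread("pics/s9.png");b=cv2.imread("pics/s8.png")
o=np.array([.549,.049,0]);xd=np.array([.9937,-.1118,0]);yd=np.array([.1118,.9937,0])
for th in(1.05,.6,.3,0):
  print("theta",th,end=": ")
  for r in(.03,.04,.05,.06):
    q=proj(m,o+xd*(-.032+r*np.cos(th))+yd*-.031+[0,0,.06+r*np.sin(th)]).round().astype(int); print(q,b[q[1],q[0]].tolist(),a[q[1],q[0]].tolist(),end=" ")
  print()
E
```

```text
dock 0.0154 0.0004 z 0.1114 yaw -0.1103 F [-16.   -0.  -10.2] M [0.1  2.83 0.04] t 16.75 tz [-0.029  0.003 -1.   ] op 0.004426480688482616
theta 1.05: [306 180] [103, 99, 97] [77, 74, 72] [308 176] [106, 99, 101] [87, 84, 84] [310 173] [96, 94, 91] [46, 73, 90] [312 169] [65, 88, 100] [35, 36, 37] 
theta 0.6: [310 182] [99, 94, 94] [100, 96, 95] [313 180] [93, 89, 88] [90, 85, 85] [316 178] [73, 71, 67] [78, 74, 72] [319 175] [54, 108, 139] [59, 100, 125] 
theta 0.3: [312 185] [98, 95, 93] [99, 94, 92] [315 184] [76, 73, 72] [74, 73, 70] [319 182] [89, 87, 84] [87, 86, 82] [322 181] [44, 83, 105] [44, 82, 106] 
theta 0: [312 188] [102, 98, 97] [102, 97, 97] [316 188] [80, 76, 72] [84, 80, 75] [319 187] [85, 85, 82] [77, 77, 69] [323 187] [104, 105, 101] [65, 67, 64]
```

The bar is binding by friction on the finger face near the over-centre angle. Moving the finger down along with it reverses that friction.

Call:
step_arm:
  steps:
    - [0.004, 0, 0.01, 0, 0, 0, 1]
    - [0.004, 0, 0.02, 0, 0, 0, 1]
    - [0.004, 0, 0.028, 0, 0, 0, 1]
    - [0, 0, 0.028, 0, 0, 0, 1]

```text
time_s: 17.13
position: [0.5674, 0.0474, 0.1053]
tcp_rot: [[-0.994, 0.11, -0.021], [0.11, 0.994, 0.002], [0.021, -0.0, -1.0]]
force: [-15.1, 1.2, 1.7]
opening: 0.007
grasp_force: 9.0
```

```bash
python3 -c "
from h import *
st()"
```

```text
dock 0.0185 0.0004 z 0.1053 yaw -0.1105 F [-15.1   1.2   1.7] M [ 0.2   2.68 -0.02] t 17.1333 tz [-0.021  0.002 -1.   ] op 0.00746574771872252
```

Call:
step_arm:
  steps:
    - [0.03, 0, -0.01, 0, 0, 0, 1]
    - [0.05, 0, -0.02, 0, 0, 0, 1]
    - [0.06, 0, -0.02, 0, 0, 0, 1]
    - [0.06, 0, -0.02, 0, 0, 0, 1]

```text
time_s: 17.47
position: [0.5598, 0.048, 0.1145]
tcp_rot: [[-0.994, 0.111, 0.005], [0.111, 0.994, -0.001], [-0.005, 0.0, -1.0]]
force: [0.1, -0.3, -0.0]
opening: 0.005
grasp_force: 0.0
```

```bash
python3 - <<'E'
from h import *
st();cap("side","s10.png")
m=load("s8.png");a=cv2.imread("pics/s10.png");b=cv2.imread("pics/s8.png");c=cv2.imread("pics/s9.png")
g=[cv2.cvtColor(q,cv2.COLOR_BGR2GRAY) for q in(b,c,a)]
o=np.array([.549,.049,0]);xd=np.array([.9937,-.1118,0]);yd=np.array([.1118,.9937,0])
for th in(1.05,.8,.57,.3,0): print("ring end",th,proj(m,o+xd*(-.032+.072*np.cos(th))+[0,0,.06+.072*np.sin(th)]).round(1),"cornr",proj(m,o+yd*-.031+xd*(-.032+.06*np.cos(th))+[0,0,.06+.06*np.sin(th)]).round(1))
# near arm column scan above pallet: wood frame bg; print saturation-less (grey) mask
for n,im in(("s8",b),("s9",c),("s10",a)):
    r=im[155:196,294:336].astype(int);sat=r.max(2)-r.min(2);v=r.mean(2)
    print(n);print("\n".join("".join("#" if v_<62 else ("o" if (s_<14 and v_<150) else ".") for s_,v_ in zip(x,y)) for x,y in zip(sat,v)))
E
```

```text
dock 0.0108 0.0002 z 0.1145 yaw -0.1113 F [ 0.1 -0.3 -0. ] M [0.04 0.03 0.04] t 17.4667 tz [ 0.005 -0.001 -1.   ] op 0.004768919207055868
ring end 1.05 [310.2 161.1] cornr [311.8 169.4]
ring end 0.8 [315.6 164.4] cornr [316.3 172.1]
ring end 0.57 [319.4 168.6] cornr [319.6 175.6]
ring end 0.3 [322.4 174.5] cornr [322.1 180.6]
ring end 0 [323.6 181.8] cornr [323.1 186.8]
s8
.......oooooooooooooooooooooooooooooo.....
.......ooooooooooooooooooooooooooooooo....
.......ooooooooooooooooooooooooooooooooo..
........oooooooooooooooooooooooooooooooooo
........oooo#ooooooooooooooooooooooooooooo
........oooooooooooooooooooooooooooooooooo
.........ooooooooooooooooooooooooooooooooo
.........ooooooooooooooooooooooooooooooooo
........oo..oooooooooooooooooooooooooooooo
.......ooo....oooooooooooooooooooooooooooo
.......oo.......oooooooooooooooooooooooooo
.......o........oooooooooooooooooooooooooo
......oo........oooooooooooooooooooooooooo
......oo........oo...ooooooooooooooooooooo
.....ooo........oo.....ooooooooooooooooooo
.....ooo........o.......oooooooooooooooooo
....ooo........oo.........oooooooooo
[... 3871 characters left out ...]
..........oo
....oooooooooooooooooooooo..oo...........o
oooooooooooooooooooooooooooo.oo...........
oooooooooooooooooooooooooooo..oo......oooo
oooooooooooooooooooooooooooo.ooooooooooooo
ooooooooooooooooooooooooooo.oooooooooooooo
oooooooooooooooooooooooooooooooooooooooooo
oooooooooooooooooooooooooooooooooooooooooo
oooooooooooooooooooooooooooooooooooooooooo
oooooooooooooooooooooooooooooooooooooooooo
oooooooooooooooooooooooooooooooooooooooooo
ooooooooooo...oooooooooooooooooooooooooooo
ooooooo...oooooooooooooooooo#ooooooooooooo
oooooooooooooooooooooooooooooooooooooooooo
oooooooooooooooooooooooooooooooooooooooooo
oooooooooooooooooooooooooooooo####oooooooo
ooooooooooooooooooooooooooo########ooooooo
```

It looks snapped shut, with the bar now at about (319–325,177–182). I'll retreat straight up and verify.

Call:
step_arm:
  steps:
    - [0, 0, -0.05, 0, 0, 0, 1]
    - [0, 0, -0.15, 0, 0, 0, 1]
    - [0, 0, -0.28, 0, 0, 0, 1]
    - [0, 0, -0.4, 0, 0, 0, 1]
    - [0, 0, -0.5, 0, 0, 0, 1]
    - [0, 0, -0.6, 0, 0, 0, 1]
    - [0, 0, -0.6, 0, 0, 0, 1]
    - [0, 0, -0.6, 0, 0, 0, 1]

```text
time_s: 18.18
position: [0.5602, 0.0479, 0.296]
tcp_rot: [[-0.994, 0.111, 0.008], [0.111, 0.994, -0.001], [-0.008, -0.0, -1.0]]
force: [-0.7, -0.2, -0.3]
opening: 0.003
grasp_force: 0.0
```

```bash
python3 - <<'E'
from h import *
st();cap("side","s11.png");cap("scene","sc11.png")
m=load("s11.png");b=cv2.imread("pics/s8.png").astype(int);a=cv2.imread("pics/s11.png").astype(int)
o=np.array([.549,.049,0]);xd=np.array([.9937,-.1118,0]);yd=np.array([.1118,.9937,0])
for th in(.3,0):
  for y in(-.028,0,.028): print("bar",th,y,proj(m,o+yd*y+xd*(-.032+.072*np.cos(th))+[0,0,.06+.072*np.sin(th)]).round(1))
d=np.abs(a-b).max(2)[155:200,290:336]
print("\n".join("".join("#" if x>25 else "." for x in r) for r in d))
m=load("sc11.png");s1=cv2.imread("pics/sc8.png").astype(int);s2=cv2.imread("pics/sc11.png").astype(int)
for n,p in dict(pin=proj(m,o+xd*-.072+[0,0,.06]),shaft=proj(m,o+yd*-.062+[0,0,.036]),end=proj(m,o+xd*.04+[0,0,.06])).items():
    u,v=p.round().astype(int);print(n,u,v,np.abs(s1-s2)[v-3:v+4,u-3:u+4].mean().round(1))
# bystanders vs first scene
s0=cv2.imread("pics/scene.png").astype(int)
for n,(u,v,w) in dict(marker=(366,242,26),case=(227,295,20),eraser=(358,185,9)).items(): print(n,np.abs(s0-s2)[v-w//2:v+w//2,u-w:u+w].mean().round(1))
E
```

```text
dock 0.0112 0.0002 z 0.296 yaw -0.1113 F [-0.7 -0.2 -0.3] M [0.01 0.07 0.06] t 18.1833 tz [ 0.008 -0.001 -1.   ] op 0.00263865209897642
bar 0.3 -0.028 [326.  178.3]
bar 0.3 0 [322.4 174.5]
bar 0.3 0.028 [319.  170.7]
bar 0 -0.028 [327.1 185.8]
bar 0 0 [323.6 181.8]
bar 0 0.028 [320.2 178. ]
..............................................
..............................................
..............................................
..............................................
................##............................
..............#####...........................
.............######...........................
.............##..####.........................
............###..#####........................
...........####....##.........................
...........###......###.......................
...........##.......###.......................
..........###.......###.......................
..........##........###.......................
........###.........###.......................
.........###........##........................
.......####........###........................
........#
[... 692 characters left out ...]
...
..............................................
.................................##...........
..........#......##......#.....####...........
...........#.#######..........######..........
...........#######............######..........
.............#................#########.......
....#.........................#########.......
..######.......................########.......
#########............................###......
.#########...........................###......
.#########..................#####...####......
..####...............######...................
..............................................
pin 237 255 20.2
shaft 256 231 48.0
end 227 219 7.3
marker 15.0
case 40.1
eraser 14.4
```

The bar now lies on the predicted shut line, (320,178)–(324,182), and the robot is clear of everything.

```bash
python3 -c "
from rig import *
print(hand_in())"
```

```text
the job is handed in; nothing more can be done
None
```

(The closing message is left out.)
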